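# Close the board clamp with the hex key

## Robot

A 6-joint arm with a two-finger parallel gripper is mounted at the origin on the work surface. World frame = base frame: x ahead of the robot, y to its left, z up, the work surface at z = 0. Lengths are in m, angles in rad, forces in N, time in s.
With the tool pointing down it reaches from about 0.35 to 0.975 m from the base axis. Payload 4.9 kg.
Tool frame: the origin (TCP) lies at the very end of the fingers, on their centre line; the grasp point (between the pads) lies 19 mm behind it; z points along the fingers, y is the line along which they close (so a half turn about z gives the same grasp; the last joint's range is limited). The gripper opens to 85 mm and grips with 20 to 120 N. Pads are 22 mm wide; open, the fingers measure 114 mm over their backs; the gripper's body (76 mm by 85 mm) begins 54 mm behind the grasp point. The pads swing forward as they close: fully open they stand 13 mm farther back than shut.
Start: joints at [-1.324, 0.053, 1.613, -0, 1.476, -0.119], TCP at [0.224, -0.584, 0.231] pointing down, gripper open.
Joint ranges: [-3.01, 3.01], [-1.01, 2.22], [0.06, 2.58], [-1.02, 4.17], [0.09, 2.62], [-3.14, 3.14]. Speed limits (rad/s): [2.57, 2.57, 3.14, 3.14, 3.14, 3.14].

## Interface

Orientations are given as a rotation vector (axis times angle).
In Python, from station import ctrl gives the robot as it stands. The module is installed in compiled form; this text tells all that it offers.
- The arm moves only by the tool jog_arm, never from a script. Its argument "steps" is a list of rows, each an object with "delta_rot": the turn, a rotation vector about the tool's x, y, z in degrees, a list of three; "linear": the shift along the tool's x, y, z in m, a list of three; "grip": the finger opening in m, from 0 to 0.0854. In form: [{"delta_rot": [rx, ry, rz], "linear": [x, y, z], "grip": grip}, ...]. A call has 1 to 10 rows; each row shifts and turns the commanded pose from where the row before left it, along the tool's axes as they then stand; what a row does not reach is not made up. A row lasts 1/10 s, in which the tool goes at most 50 mm and 8.59 degrees, less where a joint would pass 70% of its speed; a pose out of reach is approached as far as the arm can. A call with a gripper value outside its range is refused whole. The fingers move at their own pace and stop on an object; "newtons" is the grip in N (left out, the last holds). Time passes only in rows, so rows that do not move let the fingers close. It gives the time, the measured TCP pose, the force, the opening and the grip force at its end, in the units of the state.
- ctrl.get_obs(): the state, without advancing time (a new reading comes with each control period).
- ctrl.get_image(name): name is "side" or "top" or "wrist"; returns (picture, depth): 420x560x3 uint8, red, green, blue; 420x560 float32, m along the optical axis (not along the pixel's ray), 0 where there is no reading.
- ctrl.camera_info(name): a dict with "camera_matrix" (3x3 intrinsics, pixels), "distortion" ([k1, k2, p1, p2, k3] as OpenCV has them; the pictures are not rectified), "R" (3x3) and "t" (3): a world point X has camera coordinates R X + t; the wrist camera has in their place "T_tool_cam" (4x4, takes a point from camera to tool coordinates, whose origin is the TCP and whose axes are the flange's). Camera axes: x right, y down, z forward; pixel columns grow to the right and rows downward; lengths in m; the calibration is good to about 2 mm. A picture is of the moment at which its call begins: read the wrist's pose just before it. camera_info takes no time and is no camera call.
- ctrl.finish_job(): hands the job in; it is judged then, once.
The state is a dict: "t": time; "q": joint angles; "dq": joint speeds; "effort": joint torques, N m; "tool_pos": TCP position; "tool_rot": TCP orientation; "contact_force": force on the tool from outside, world axes, zero at the start; "wrist_torque": the same for the moment, N m; "opening": finger opening in m; "grip_force": force on a finger pad.
Only numpy, scipy, OpenCV 4.12 (cv2) and the standard library are available. Lean on these libraries where they do the work, as an engineer would, in place of code of your own. Each camera call takes 0.05 s, during which the arm holds its last target. There are 200 camera calls.

## Task

Take the thicker of the two T-handle hex keys out of its stand, feel its point fully home into the hexagon socket of the cap screw on the circuit-board fixture, and only then turn the screw clockwise, without forcing anything, until it comes up against its stop and the clamp finger lies over the board's edge. Then pull the key straight out, stand it upright again in the free hole of the stand, fully down, and let go; leave the board, the thin key, the screwdriver and the bottle where they are.

Things in the scene. Friction and masses are not known exactly. Their poses are not given: they have to be found in the camera images.
- hex_key: Key to use: steel hex bar 17 mm across flats, two opposite corners along key x, last 2 mm tapered to 13 mm; black T-handle, a flat-sided bar 90 (x) x 16 (y) x 22 mm tall, 110 to 132 mm above the point. Origin at the point (lower end), z up the shank. A round collar, 32 mm diameter, 60 to 68 mm above the point, carries it in the stand. About 0.22 kg
- thin_key: Bystander: the other key in the stand, same height and shape but only 10 mm across flats and with a handle only 60 mm long. Origin at its point, z up. Not to be disturbed
- stand: Grey plastic key stand fixed to the bench, 60 x 160 x 66 mm (x, y, z). Origin under its centre. Two upright round holes of 25 mm diameter, 62 mm deep, 2 mm bevel at the mouth; either key may be in either hole. A key fully down rests with its collar on the stand's top, its point 6 mm above the bench
- hole_a (a point): Centre of the mouth of the stand's hole at the stand's -y end, in the top face, 66 mm above the bench
- hole_b (a point): Centre of the mouth of the stand's hole at the stand's +y end, in the top face, 66 mm above the bench
- fixture: Aluminium board fixture fixed to the bench, plate 200 x 200 x 15 mm. Origin under its centre. The circuit board lies on it and the swing clamp with the cap screw stands near its +y edge, 75 mm from the centre
- socket_mouth (a point): Centre of the hex socket's mouth, 46 mm above the bench, in the top of the dark steel cap-screw head (32 mm diameter); nothing taller within 60 mm. Socket 18 mm across flats, 14 mm deep. This point's axes do NOT tell how the hexagon is turned: that differs each time and must be seen or felt. The key enters only within 6 deg of the right turn (every 60 deg), else stops about 2 mm in
- socket_floor (a point): Centre of the socket's floor, 32 mm above the bench, 14 mm under the mouth. The key is fully home when its point rests here
- capscrew (a joint): Turn of the screw, rad: 0 at the start (on its loose stop, cannot go anticlockwise), growing clockwise seen from above to the rigid tight stop at 1.3; not the hexagon's direction. Friction: 0.06 N m to turn; stays where left. 0.15 N m more is felt at the stop; over 0.3 is forcing. The clamp finger (65 mm from the axis) turns with it and at 1.3 lies across the board's edge
- panel: Bystander on the fixture: the loose green circuit-board panel, 150 x 120 x 3 mm, origin under its centre. Fragile, must stay put. The clamp finger passes 3 mm above it
- driver: Bystander: a screwdriver lying on the bench between the stand and the fixture, about 200 mm long, under 35 mm high; x along it, handle to its -x. Not to be moved
- flux: Bystander: a closed white bottle, 44 mm diameter, 110 mm tall, standing beyond the gap between stand and fixture; origin under its centre. Not to be moved
Not all that is in view belongs to the job. What is shaped like the hex_key but red is not meant.

How it is judged:
On the way, in this order (a step that is already met when the one before it is completed fails the run):
1. the key is fully home in the socket (point within 3 mm of the floor, on the axis) with the screw not yet turned (z of hex_key in the frame of socket_floor below 0.003 m and horizontal distance between hex_key and socket_floor below 0.003 m and angle between hex_key's own z axis and vertical below 0.1 rad and value of joint capscrew below 0.12 rad), for 0.1 s.
2. the screw is turned to its tight stop (1.22 rad or more) with the key still home (value of joint capscrew above 1.22 rad and z of hex_key in the frame of socket_floor below 0.004 m and horizontal distance between hex_key and socket_floor below 0.003 m), for 0.1 s.
At the end, for the whole second after the job is handed in: The cap screw stands at its tight stop (1.2 rad or more); the thick key is back in a hole of the stand, fully down (point under 10 mm above the bench, within 6 mm of the hole's axis), upright within 0.08 rad and at rest; the thin key is still in its own hole (value of joint capscrew above 1.2 rad and (horizontal distance between hex_key and hole_a below 0.006 m or horizontal distance between hex_key and hole_b below 0.006 m) and height (world z) of hex_key below 0.01 m and angle between hex_key's own z axis and vertical below 0.08 rad and linear speed of hex_key below 0.02 m/s and (horizontal distance between thin_key and hole_a below 0.01 m or horizontal distance between thin_key and hole_b below 0.01 m) and height (world z) of thin_key below 0.012 m); the robot touches nothing.
It fails at once if the screw is turned while the key is not fully home (point more than 4 mm above the socket's floor) (velocity of joint capscrew above 0.2 rad/s and value of joint capscrew between 0.1 and 1.15 rad and z of hex_key in the frame of socket_floor above 0.004 m).
It fails at once if the key is forced: contact forces of more than 100 N in all between the key and the screw or fixture (about 0.3 N m on the key) (contact force between hex_key and fixture above 100 N).
It fails at once if the circuit board is shifted by more than 6 mm (distance of panel from where it was at the start of the episode above 0.006 m).
It fails at once if the thin key is pulled up or knocked by more than 20 mm (distance of thin_key from where it was at the start of the episode above 0.02 m).
It fails at once if the screwdriver or the bottle is moved by more than 40 mm (distance of any of driver, flux from where it was at the start of the episode above 0.04 m).
It also fails if it takes over 72 s, if anything falls off the work surface, if the arm or the gripper's body presses on something with over 40 N, if the wrist force passes 120 N, or if a joint passes its speed limit or range.

## Working session

There is one attempt and no reset: what is moved stays moved. The work goes in short steps, Python scripts to look and compute and a tool call to move; the robot and the scene stay as the last step left them, time stands still between calls to the robot, and variables do not carry over. Pictures are saved under pics/ and viewed, at most 10 in all, crops included, and the job is handed in when it is done.

Besides the shell and the picture viewer there is one more tool, called after "Call:" by a JSON object that holds its "op" and its "data", one argument or row to a line. jog_arm: Moves the arm, as the interface text tells. Its arguments: {"type":"object","properties":{"steps":{"type":"array"},"newtons":{"type":"number"}},"required":["steps"]}

```bash
mkdir -p pics
cat > h.py <<'E'
import numpy as np, cv2
from station import ctrl
from scipy.spatial.transform import Rotation as Ro
def grab(n):
    o=ctrl.get_obs(); im,d=ctrl.get_image(n); ci=ctrl.camera_info(n)
    K=np.array(ci['camera_matrix']);D=np.array(ci['distortion'])
    if n=='wrist':
        T=np.eye(4);T[:3,:3]=Ro.from_rotvec(o['tool_rot']).as_matrix();T[:3,3]=o['tool_pos']
        Tw=T@np.array(ci['T_tool_cam'])
    else:
        M=np.eye(4);M[:3,:3]=ci['R'];M[:3,3]=ci['t'];Tw=np.linalg.inv(M)
    return im,d,K,D,Tw
def cloud(d,K,D,Tw):
    h,w=d.shape;u,v=np.meshgrid(np.arange(w),np.arange(h))
    p=cv2.undistortPoints(np.stack([u,v],-1).reshape(-1,1,2).astype(np.float64),K,D).reshape(h,w,2)
    X=np.dstack([p[...,0]*d,p[...,1]*d,d])
    return X@Tw[:3,:3].T+Tw[:3,3]
def atz(uv,z,K,D,Tw):
    p=cv2.undistortPoints(np.array(uv,float).reshape(-1,1,2),K,D).reshape(-1,2)
    r=np.c_[p,np.ones(len(p))]@Tw[:3,:3].T
    return Tw[:3,3]+r*((z-Tw[2,3])/r[:,2])[:,None]
def save(n,im): cv2.imwrite('pics/'+n,im[...,::-1])
E
python3 - <<'E'
from h import *
for n in('top','side'):
    g=grab(n); save(n+'0.png',g[0]); np.savez(n+'0.npz',im=g[0],d=g[1],K=g[2],D=g[3],T=g[4]); print(n,g[4].round(3).tolist())
print(ctrl.get_obs())
print(ctrl.camera_info('wrist'))
E
```

```text
top [[-0.001, -0.992, 0.129, 0.368], [-1.0, -0.002, -0.021, 0.088], [0.021, -0.129, -0.991, 1.069], [0.0, 0.0, 0.0, 1.0]]
side [[-0.857, -0.289, 0.427, -0.056], [-0.516, 0.501, -0.695, 0.995], [-0.013, -0.816, -0.578, 0.852], [0.0, 0.0, 0.0, 1.0]]
{'t': 0.1, 'q': array([-1.32402822e+00,  5.33085384e-02,  1.61417905e+00, -8.92622110e-06,
        1.47599391e+00, -1.18985037e-01]), 'dq': array([-0.00041162, -0.00146818, -0.00199704,  0.00186646, -0.00034704,
        0.00013801]), 'effort': array([ 5.61167981e-04, -3.94904423e+01, -3.71362424e+01, -8.43607040e-05,
        3.93456707e-03,  3.85111070e-05]), 'tool_pos': array([ 0.22339907, -0.58309816,  0.23016163]), 'tool_rot': array([-3.08735220e+00, -5.70985283e-01,  2.03242536e-04]), 'contact_force': array([0.07610148, 0.0061536 , 0.94566117]), 'wrist_torque': array([ 0.0100301 ,  0.03581886, -0.03743402]), 'grip_force': 0.0, 'opening': 0.08537598758915414}
{'camera_matrix': array([[317.91062708,   0.        , 284.34653692],
       [  0.        , 317.91062708, 211.97028574],
       [  0.        ,   0.        ,   1.        ]]), 'distortion': array([-0.0100653,  0.       ,  0.       ,  0.       ,  0.       ]), 'T_tool_cam': array([[ 2.01113141e-04, -9.59983525e-01, -2.80056408e-01,
         7.01183153e-02],
       [ 9.99999975e-01,  2.21743879e-04, -4.19820233e-05,
         1.29760833e-07],
       [ 1.02402845e-04, -2.80056393e-01,  9.59983545e-01,
        -1.42693203e-01],
       [ 0.00000000e+00,  0.00000000e+00,  0.00000000e+00,
         1.00000000e+00]])}
```

View pics/top0.png

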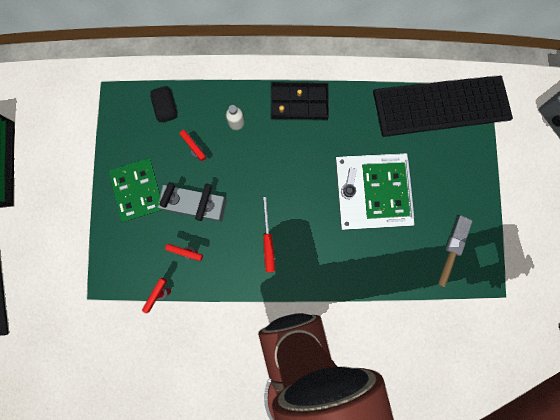

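View pics/side0.png

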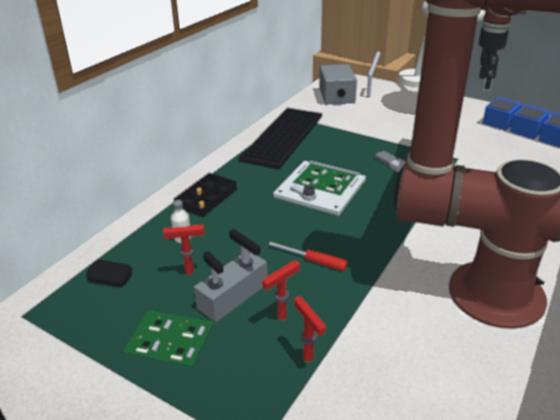

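The top view shows the stand at about (193,202), with black handles at (168,195), the shorter one, and (205,202), the longer and so the thick key. The fixture is at (375,191) with its cap screw at (348,190), the driver at (267,240) and the bottle at (235,117). The side view agrees.

Run:
```python
from h import *
z=np.load('top0.npz');X=cloud(z['d'],z['K'],z['D'],z['T']);im=z['im'].astype(int)
def reg(u0,u1,v0,v1,zl,zh,name):
    P=X[v0:v1,u0:u1].reshape(-1,3);C=im[v0:v1,u0:u1].reshape(-1,3)
    m=(P[:,2]>zl)&(P[:,2]<zh);P=P[m]
    r=cv2.minAreaRect(P[:,:2].astype(np.float32)*1000)
    print(name,len(P),P.mean(0).round(4),'rect mm',np.round(r[0],1),np.round(r[1],1),round(r[2],1),'z',np.percentile(P[:,2],[5,50,95]).round(3))
reg(155,235,170,230,.12,.16,'both')
reg(155,182,170,230,.12,.16,'left'); reg(192,220,170,230,.12,.16,'right')
reg(155,235,175,230,.05,.072,'stand')
reg(325,425,145,240,.008,.03,'plate')
reg(335,362,170,210,.035,.06,'screw')
reg(220,250,95,140,.08,.13,'flux'); reg(250,280,190,280,.012,.05,'driver')
print(X[190,348],X[185,215], X[300,250])
c=cv2.resize(im[140:240,140:260].astype(np.uint8),None,fx=4,fy=4,interpolation=2)
c2=cv2.resize(im[140:240,320:420].astype(np.uint8),None,fx=3,fy=4,interpolation=2)
save('c.png',np.hstack([c,c2])[:, :800])
```

```text
both 479 [0.5029 0.2916 0.1358] rect mm [508.6 302.2] [108.1  90. ] 74.9 z [0.126 0.137 0.14 ]
left 187 [0.5143 0.3454 0.1354] rect mm [514.7 348. ] [17.1 59.3] 68.2 z [0.125 0.137 0.14 ]
right 292 [0.4957 0.2571 0.1361] rect mm [496.8 258.2] [17.5 90. ] 74.4 z [0.126 0.137 0.14 ]
stand 980 [0.5033 0.2967 0.0659] rect mm [505.8 302.8] [160.9  61. ] 79.2 z [0.062 0.066 0.07 ]
plate 5164 [ 0.5428 -0.1838  0.0169] rect mm [ 545.6 -183.8] [202.4 202.4] 3.0 z [0.012 0.017 0.022]
screw 96 [ 0.5405 -0.1083  0.0441] rect mm [ 540.7 -108.5] [31.  31.3] 65.0 z [0.036 0.045 0.048]
flux 111 [0.7346 0.1941 0.0985] rect mm [736.7 193.6] [24.5 25.4] 57.2 z [0.081 0.106 0.112]
driver 445 [0.396  0.1064 0.0214] rect mm [427.1 108.7] [199.1  25.6] 4.3 z [0.013 0.022 0.028]
[ 0.542592   -0.10676947  0.03256358] [0.56083184 0.25080768 0.00131788] [ 2.52947733e-01  1.53036547e-01 -1.38107792e-04]
```

View pics/c.png

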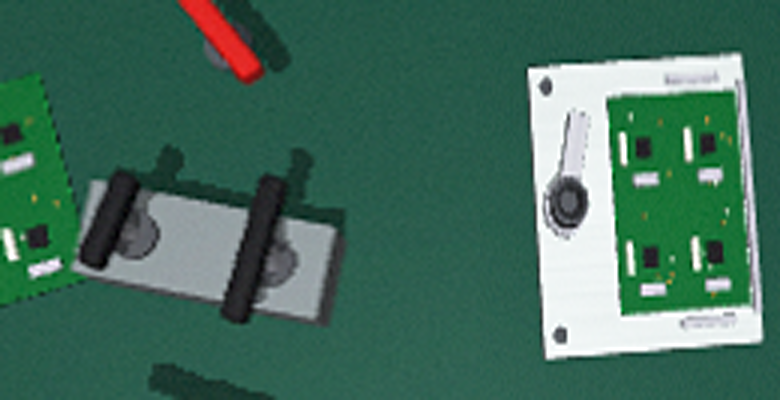

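Call:
{"op": "jog_arm", "data": {
  "steps": [
    {"delta_rot": [0, 0, 0], "linear": [0.036, -0.03, 0.006], "grip": 0.06},
    {"delta_rot": [0, 0, 0], "linear": [0.036, -0.03, 0.006], "grip": 0.06},
    {"delta_rot": [0, 0, 0], "linear": [0.036, -0.03, 0.006], "grip": 0.06},
    {"delta_rot": [0, 0, 0], "linear": [0.036, -0.03, 0.006], "grip": 0.06},
    {"delta_rot": [0, 0, 0], "linear": [0.036, -0.03, 0.006], "grip": 0.06},
    {"delta_rot": [0, 0, 0], "linear": [0.036, -0.03, 0.006], "grip": 0.06},
    {"delta_rot": [0, 0, 0], "linear": [0.036, -0.03, 0.006], "grip": 0.06},
    {"delta_rot": [0, 0, 0], "linear": [0.036, -0.03, 0.006], "grip": 0.06},
    {"delta_rot": [0, 0, 0], "linear": [0.036, -0.03, 0.006], "grip": 0.06},
    {"delta_rot": [0, 0, 0], "linear": [0.036, -0.03, 0.006], "grip": 0.06}
  ]
}}

```text
t: 1.1
tool_pos: [0.4528, -0.1728, 0.1708]
tool_rot: [3.089, 0.571, 0.0]
contact_force: [0.3, -0.5, -0.1]
opening: 0.06
grip_force: 0.0
```

Call:
{"op": "jog_arm", "data": {
  "steps": [
    {"delta_rot": [0, 0, 0], "linear": [0.018, -0.015, 0.025], "grip": 0.04},
    {"delta_rot": [0, 0, 0], "linear": [0.017, -0.014, 0.025], "grip": 0.04},
    {"delta_rot": [0, 0, 0], "linear": [0, 0, 0.03], "grip": 0.04},
    {"delta_rot": [0, 0, 0], "linear": [0, 0, 0], "grip": 0.04},
    {"delta_rot": [0, 0, 0], "linear": [0, 0, 0], "grip": 0.04}
  ]
}}

```text
t: 1.6
tool_pos: [0.4742, -0.135, 0.091]
tool_rot: [-3.088, -0.571, 0.002]
contact_force: [0.6, -1.1, 0.6]
opening: 0.0402
grip_force: 0.0
```

Run:
```python
from h import *
g=grab('wrist');im,d,K,D,Tw=g;np.savez('w1.npz',im=im,d=d,K=K,D=D,T=Tw)
o=ctrl.get_obs();print(o['q'].round(3),o['tool_pos'].round(4))
X=cloud(d,K,D,Tw)
m=(abs(X[...,0]-.5407)<.03)&(abs(X[...,1]+.1085)<.03)&(X[...,2]>.04)&(X[...,2]<.05)
P=X[m]; (c,r)=cv2.minEnclosingCircle(P[:,:2].astype(np.float32)*1000);print(len(P),np.round(c,1),round(r,1),np.median(P[:,2]))
# ortho view, 0.1 mm/px, x up? col=+x,row=-y
cx,cy=.5407,-.1085;N=500;s=.0001
u,v=np.meshgrid((np.arange(N)-N/2)*s+cx,-(np.arange(N)-N/2)*s+cy)
Q=np.stack([u,v,np.full_like(u,.046)],-1).reshape(-1,3);C=(Q-Tw[:3,3])@Tw[:3,:3]
p,_=cv2.projectPoints(C,np.zeros(3),np.zeros(3),K,D);p=p.reshape(N,N,2).astype(np.float32)
save('ortho.png',cv2.remap(im,p[...,0],p[...,1],cv2.INTER_CUBIC))
```

```text
[-0.429 -0.135  2.037 -0.     1.239  0.777] [ 0.4752 -0.1356  0.0924]
1725 [ 540.7 -110.2] 16.0 0.04606638065710811
```

View pics/ortho.png

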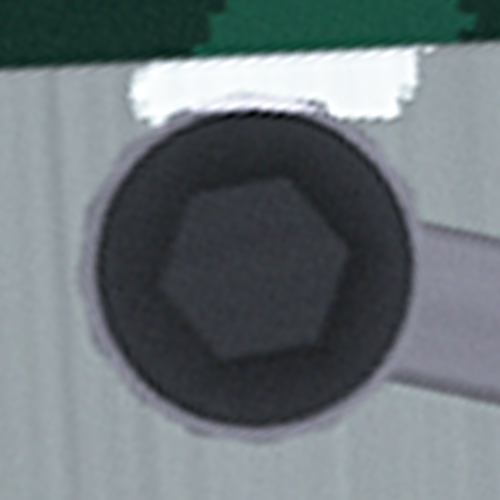

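Call:
{"op": "jog_arm", "data": {
  "steps": [
    {"delta_rot": [0, 0, -8.5], "linear": [0, 0, 0], "grip": 0.04},
    {"delta_rot": [0, 0, -8.5], "linear": [0, 0, 0], "grip": 0.04},
    {"delta_rot": [0, 0, -8.5], "linear": [0, 0, 0], "grip": 0.04},
    {"delta_rot": [0, 0, -8.5], "linear": [0, 0, 0], "grip": 0.04},
    {"delta_rot": [0, 0, -8.5], "linear": [0, 0, 0], "grip": 0.04},
    {"delta_rot": [0, 0, -8.5], "linear": [0, 0, 0], "grip": 0.04},
    {"delta_rot": [0, 0, -8.5], "linear": [0, 0, 0], "grip": 0.04},
    {"delta_rot": [0, 0, -8.5], "linear": [0, 0, 0], "grip": 0.04},
    {"delta_rot": [0, 0, -8.5], "linear": [0, 0, 0], "grip": 0.04},
    {"delta_rot": [0, 0, -8.5], "linear": [0, 0, 0], "grip": 0.04}
  ]
}}

```text
t: 2.65
tool_pos: [0.476, -0.1364, 0.0939]
tool_rot: [1.883, 2.51, 0.001]
contact_force: [-0.5, -0.5, 0.3]
opening: 0.0399
grip_force: 0.0
```

Call:
{"op": "jog_arm", "data": {
  "steps": [
    {"delta_rot": [0, 0, -8.4], "linear": [0, 0, 0], "grip": 0.04},
    {"delta_rot": [0, 0, -8.4], "linear": [0, 0, 0], "grip": 0.04},
    {"delta_rot": [0, 0, -8.4], "linear": [0, 0, 0], "grip": 0.04},
    {"delta_rot": [0, 0, -8.4], "linear": [0, 0, 0], "grip": 0.04},
    {"delta_rot": [0, 0, -8.4], "linear": [0, 0, 0], "grip": 0.04},
    {"delta_rot": [0, 0, -8.4], "linear": [0, 0, 0], "grip": 0.04},
    {"delta_rot": [0, 0, -8.0], "linear": [0, 0, 0], "grip": 0.04},
    {"delta_rot": [0, 0, 0], "linear": [-0.042, 0.014, 0], "grip": 0.04},
    {"delta_rot": [0, 0, 0], "linear": [-0.042, 0.014, 0], "grip": 0.04},
    {"delta_rot": [0, 0, 0], "linear": [-0.042, 0.014, 0], "grip": 0.04}
  ]
}}

```text
t: 3.65
tool_pos: [0.6101, -0.1299, 0.0942]
tool_rot: [0.429, 3.108, -0.001]
contact_force: [0.0, -0.2, 0.7]
opening: 0.0401
grip_force: 0.0
```

Call:
{"op": "jog_arm", "data": {
  "steps": [
    {"delta_rot": [0, 0, 0], "linear": [0, 0, 0], "grip": 0.04},
    {"delta_rot": [0, 0, 0], "linear": [0, 0, 0], "grip": 0.04}
  ]
}}

```text
t: 3.85
tool_pos: [0.6088, -0.1295, 0.0929]
tool_rot: [0.428, 3.11, -0.001]
contact_force: [-0.5, -0.0, 0.2]
opening: 0.0402
grip_force: 0.0
```

```bash
cat > sock.py <<'E'
from h import *
from scipy.optimize import minimize
def ortho(im,K,D,Tw,cx,cy,z,N=500,s=.0001):
    u,v=np.meshgrid((np.arange(N)-N/2)*s+cx,-(np.arange(N)-N/2)*s+cy)
    Q=np.stack([u,v,np.full_like(u,z)],-1).reshape(-1,3);C=(Q-Tw[:3,3])@Tw[:3,:3]
    p,_=cv2.projectPoints(C,np.zeros(3),np.zeros(3),K,D);p=p.reshape(N,N,2).astype(np.float32)
    return cv2.remap(im,p[...,0],p[...,1],cv2.INTER_CUBIC)
def run(im,d,K,D,Tw,tag):
    X=cloud(d,K,D,Tw)
    m=(abs(X[...,0]-.5407)<.03)&(abs(X[...,1]+.11)<.03)&(X[...,2]>.043)&(X[...,2]<.05)
    c,r=cv2.minEnclosingCircle(X[m][:,:2].astype(np.float32)*1000)
    for z in(.046,.032):
        g=cv2.GaussianBlur(cv2.cvtColor(ortho(im,K,D,Tw,.5407,-.11,z),cv2.COLOR_RGB2GRAY),(0,0),4).astype(np.float32)
        th=np.radians(np.arange(0,360,2))
        def score(p):  # signed contrast across the hexagon's sides
            x0,y0,a,R=p; s=0
            ap=R*np.cos(np.pi/6)
            for k in range(6):
                n=a+np.pi/6+k*np.pi/3
                t=np.linspace(-.4,.4,21)*R
                def val(q):
                    X_=250+x0+q*np.cos(n)-t*np.sin(n);Y_=250+y0-(q*np.sin(n)+t*np.cos(n))
                    return cv2.remap(g,X_.astype(np.float32)[None],Y_.astype(np.float32)[None],1).mean()
                s+=val(ap-6)-val(ap+6)
            return -s
        best=min((minimize(score,[x0,y0,np.radians(a0),R0],method='Nelder-Mead',options=dict(initial_simplex=None)) for a0 in(0,10,20,30,40,50) for R0 in (90,103) for x0 in(0,) for y0 in(0,)),key=lambda r:r.fun)
        x0,y0,a,R=best.x
        print(tag,'z',z,'hex centre',round(540.7+x0/10,2),round(-110-y0/10,2),'ang',round(np.degrees(a)%60,1),'R',round(R/10,2),'score',round(best.fun,1))
    print(tag,'disc',np.round(c,1),round(r,1),len(X[m]))
E
python3 - <<'E'
from sock import *
g=grab('wrist');im,d,K,D,Tw=g;np.savez('w2.npz',im=im,d=d,K=K,D=D,T=Tw)
o=ctrl.get_obs();R=Ro.from_rotvec(o['tool_rot']).as_matrix();print(o['q'].round(3),o['tool_pos'].round(4),'yaw',np.degrees(np.arctan2(R[1,0],R[0,0])))
run(*g,'w2')
z=np.load('w1.npz');run(z['im'],z['d'],z['K'],z['D'],z['T'],'w1')
E
```

```text
[-0.329  0.164  1.733 -0.     1.242 -1.626] [ 0.6079 -0.1294  0.0927] yaw 164.32107814600298
w2 z 0.046 hex centre 540.7 -110.0 ang 10.4 R 9.52 score -113.5
w2 z 0.032 hex centre 540.7 -110.0 ang 10.1 R 10.27 score -112.9
w2 disc [ 541.1 -110. ] 16.1 1621
w1 z 0.046 hex centre 540.7 -110.0 ang 10.7 R 9.67 score -75.8
w1 z 0.032 hex centre 540.7 -110.0 ang 11.0 R 10.44 score -71.6
w1 disc [ 540.7 -110.2] 16.0 1698
```

Call:
{"op": "jog_arm", "data": {
  "steps": [
    {"delta_rot": [0, 0, 0], "linear": [0.019, 0.034, -0.03], "grip": 0.05},
    {"delta_rot": [0, 0, 0], "linear": [0.021, 0.034, -0.03], "grip": 0.05},
    {"delta_rot": [0, 0, 0], "linear": [0.021, 0.034, -0.03], "grip": 0.05},
    {"delta_rot": [0, 0, 0], "linear": [0.021, 0.034, -0.03], "grip": 0.05},
    {"delta_rot": [0, 0, 0], "linear": [0.021, 0.034, 0], "grip": 0.05},
    {"delta_rot": [0, 0, 0], "linear": [0.021, 0.034, 0], "grip": 0.05},
    {"delta_rot": [0, 0, 0], "linear": [0.021, 0.034, 0], "grip": 0.05},
    {"delta_rot": [0, 0, 0], "linear": [0.021, 0.034, 0], "grip": 0.05},
    {"delta_rot": [0, 0, 0], "linear": [0.021, 0.034, 0], "grip": 0.05},
    {"delta_rot": [0, 0, 0], "linear": [0.021, 0.034, 0], "grip": 0.05}
  ]
}}

```text
t: 4.9
tool_pos: [0.4975, 0.2553, 0.2126]
tool_rot: [0.429, 3.11, 0.001]
contact_force: [0.1, -0.3, 0.3]
opening: 0.0497
grip_force: 0.0
```

Call:
{"op": "jog_arm", "data": {
  "steps": [
    {"delta_rot": [0, 0, 0], "linear": [0, 0, 0], "grip": 0.05},
    {"delta_rot": [0, 0, 0], "linear": [0, 0, 0], "grip": 0.05},
    {"delta_rot": [0, 0, 0], "linear": [0, 0, 0], "grip": 0.05}
  ]
}}

```text
t: 5.2
tool_pos: [0.4988, 0.2536, 0.2118]
tool_rot: [0.429, 3.111, -0.0]
contact_force: [0.4, -0.0, -0.7]
opening: 0.0502
grip_force: 0.0
```

Run:
```python
from h import *
g=grab('wrist');im,d,K,D,Tw=g;save('w3.png',im);np.savez('w3.npz',im=im,d=d,K=K,D=D,T=Tw)
o=ctrl.get_obs();R=Ro.from_rotvec(o['tool_rot']).as_matrix();print(o['q'].round(3),o['tool_pos'].round(4),'yaw',np.degrees(np.arctan2(R[1,0],R[0,0])),o['contact_force'],o['wrist_torque'])
X=cloud(d,K,D,Tw)
for nm,c in(('thick',(.4968,.2582)),('thin',(.5147,.348))):
    m=(np.hypot(X[...,0]-c[0],X[...,1]-c[1])<.055)&(X[...,2]>.13)&(X[...,2]<.145)
    P=X[m];r=cv2.minAreaRect(P[:,:2].astype(np.float32)*1000);print(nm,len(P),np.round(r[0],1),np.round(r[1],1),round(r[2],1),np.median(P[:,2]))
m=(X[...,2]>.061)&(X[...,2]<.07)&(np.hypot(X[...,0]-.506,X[...,1]-.303)<.1)
r=cv2.minAreaRect(X[m][:,:2].astype(np.float32)*1000);print('stand',np.round(r[0],1),np.round(r[1],1),round(r[2],1))
```

```text
[ 0.337 -0.09   1.787 -0.     1.444 -0.959] [0.499  0.2535 0.2117] yaw 164.25158497823128 [-0.25993898 -0.78752129 -0.23866975] [ 0.01416314 -0.0200829  -0.02674933]
thick 2568 [496.2 258.6] [16.  89.1] 75.0 0.1375926387728902
thin 1926 [513.4 346.3] [15.9 58.6] 68.3 0.13751564516123174
stand [505.3 302.6] [160.2  60.8] 78.8
```

View pics/w3.png

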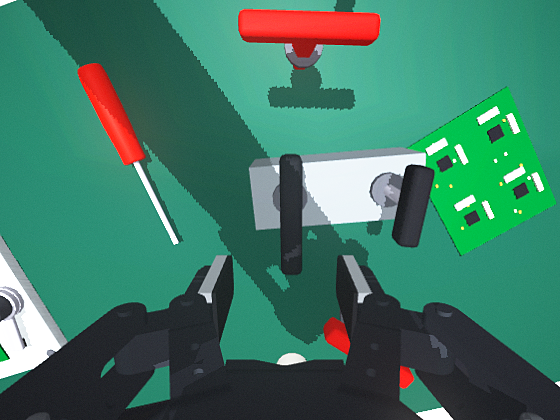

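Call:
{"op": "jog_arm", "data": {
  "steps": [
    {"delta_rot": [0, 0, -0.7], "linear": [0.004, 0.004, 0.03], "grip": 0.05},
    {"delta_rot": [0, 0, 0], "linear": [0, 0, 0.03], "grip": 0.05},
    {"delta_rot": [0, 0, 0], "linear": [0, 0, 0.03], "grip": 0.05},
    {"delta_rot": [0, 0, 0], "linear": [0, 0, 0.014], "grip": 0.05},
    {"delta_rot": [0, 0, 0], "linear": [0, 0, 0], "grip": 0.05},
    {"delta_rot": [0, 0, 0], "linear": [0, 0, 0], "grip": 0.05}
  ]
}}

```text
t: 5.85
tool_pos: [0.4969, 0.2595, 0.1084]
tool_rot: [0.41, 3.114, 0.001]
contact_force: [-0.7, -0.4, 0.0]
opening: 0.0498
grip_force: 0.0
```

Run:
```python
from h import *
o=ctrl.get_obs();R=Ro.from_rotvec(o['tool_rot']).as_matrix();print(o['tool_pos'].round(4),'yaw',np.degrees(np.arctan2(R[1,0],R[0,0])),R[:,2].round(3),o['contact_force'])
```

```text
[0.4969 0.2595 0.1084] yaw 165.0029350856999 [ 0.001  0.    -1.   ] [-0.73070274 -0.4022933   0.00617702]
```

Call:
{"op": "jog_arm", "data": {
  "newtons": 60,
  "steps": [
    {"delta_rot": [0, 0, 0], "linear": [0, -0.001, 0.001], "grip": 0.03},
    {"delta_rot": [0, 0, 0], "linear": [0, 0, 0], "grip": 0.02},
    {"delta_rot": [0, 0, 0], "linear": [0, 0, 0], "grip": 0.012},
    {"delta_rot": [0, 0, 0], "linear": [0, 0, 0], "grip": 0.01},
    {"delta_rot": [0, 0, 0], "linear": [0, 0, 0], "grip": 0.01},
    {"delta_rot": [0, 0, 0], "linear": [0, 0, 0], "grip": 0.01}
  ]
}}

```text
t: 6.45
tool_pos: [0.4968, 0.2591, 0.1081]
tool_rot: [0.408, 3.112, 0.001]
contact_force: [0.1, -0.5, 6.6]
opening: 0.0148
grip_force: 61.3
```

```bash
cat > st.py <<'E'
from h import *
def st():
    o=ctrl.get_obs();R=Ro.from_rotvec(o['tool_rot']).as_matrix()
    print('t',o['t'],'q',o['q'].round(3),'p',o['tool_pos'].round(4),'yaw',np.degrees(np.arctan2(R[1,0],R[0,0])).round(2),'zax',R[:,2].round(4),'F',o['contact_force'].round(1),'M',o['wrist_torque'].round(3),'open',round(o['opening'],4),'g',round(o['grip_force'],1))
if __name__=='__main__': st()
E
python3 st.py
```

```text
t 6.45 q [ 0.348  0.007  1.873 -0.     1.259 -0.962] p [0.4968 0.2591 0.1081] yaw 165.07 zax [ 2.7e-03  6.0e-04 -1.0e+00] F [ 0.1 -0.5  6.6] M [-0.198  0.133  0.022] open 0.0148 g 61.3
```

Call:
{"op": "jog_arm", "data": {
  "steps": [
    {"delta_rot": [0, 0, 0], "linear": [0, 0, -0.01], "grip": 0.01},
    {"delta_rot": [0, 0, 0], "linear": [0, 0, -0.015], "grip": 0.01},
    {"delta_rot": [0, 0, 0], "linear": [0, 0, -0.02], "grip": 0.01},
    {"delta_rot": [0, 0, 0], "linear": [0, 0, -0.02], "grip": 0.01},
    {"delta_rot": [0, 0, 0], "linear": [0, 0, -0.02], "grip": 0.01},
    {"delta_rot": [0, 0, 0], "linear": [0, 0, 0], "grip": 0.01},
    {"delta_rot": [0, 0, 0], "linear": [0, 0, 0], "grip": 0.01},
    {"delta_rot": [0, 0, 0], "linear": [0, 0, 0], "grip": 0.01}
  ]
}}

```text
t: 7.25
tool_pos: [0.4948, 0.2585, 0.1897]
tool_rot: [-0.408, -3.113, 0.002]
contact_force: [-0.3, 1.1, -2.5]
opening: 0.0153
grip_force: 60.2
```

Run:
```python
from st import *
st()
g=grab('wrist');im,d,K,D,Tw=g;save('w4.png',im)
o=ctrl.get_obs();R=Ro.from_rotvec(o['tool_rot']).as_matrix()
X=(cloud(d,K,D,Tw)-o['tool_pos'])@R   # tool frame
m=(abs(X[...,0])<.06)&(abs(X[...,1])<.007)&(X[...,2]>-.04)&(X[...,2]<-.02)
P=X[m];print('handle top',len(P),P.min(0).round(4),P.max(0).round(4),np.median(P,0).round(4))
for z0,z1 in((.0,.02),(.02,.035),(.045,.075),(.075,.1)):
    m=(abs(X[...,0])<.03)&(abs(X[...,1])<.025)&(X[...,2]>z0)&(X[...,2]<z1);P=X[m]
    if len(P):print(z0,len(P),P.min(0).round(4),P.max(0).round(4))
```

```text
t 7.25 q [ 0.348 -0.075  1.81   0.     1.409 -0.962] p [0.4948 0.2585 0.1897] yaw 165.06 zax [-2.5e-03 -8.0e-04 -1.0e+00] F [-0.3  1.1 -2.5] M [ 0.018  0.017 -0.07 ] open 0.0153 g 60.2
handle top 5955 [-0.0299 -0.007  -0.0388] [ 0.0449  0.007  -0.0201] [ 0.0135  0.     -0.0299]
0.02 200 [-0.0044 -0.0158  0.0322] [0.0093 0.0149 0.0349]
```

View pics/w4.png

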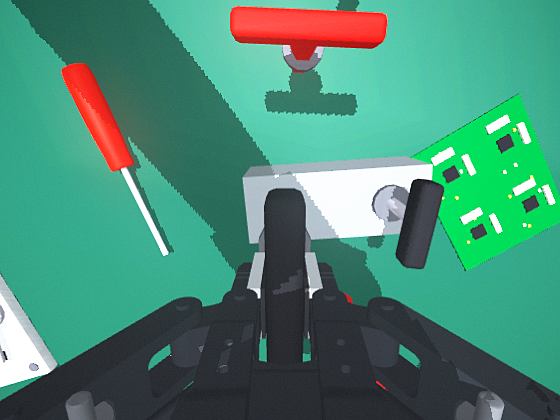

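Call:
{"op": "jog_arm", "data": {
  "steps": [
    {"delta_rot": [0, 0, 0], "linear": [-0.014, -0.0344, 0], "grip": 0.01},
    {"delta_rot": [0, 0, 0], "linear": [-0.014, -0.0344, 0], "grip": 0.01},
    {"delta_rot": [0, 0, 0], "linear": [-0.014, -0.0344, 0], "grip": 0.01},
    {"delta_rot": [0, 0, 0], "linear": [-0.014, -0.0344, 0], "grip": 0.01},
    {"delta_rot": [0, 0, 0], "linear": [-0.014, -0.0344, 0], "grip": 0.01},
    {"delta_rot": [0, 0, 0], "linear": [-0.014, -0.0344, 0], "grip": 0.01},
    {"delta_rot": [0, 0, 0], "linear": [-0.014, -0.0344, 0], "grip": 0.01},
    {"delta_rot": [0, 0, 0], "linear": [-0.014, -0.0344, 0], "grip": 0.01},
    {"delta_rot": [0, 0, 0], "linear": [-0.014, -0.0344, 0], "grip": 0.01},
    {"delta_rot": [0, 0, 0], "linear": [-0.014, -0.0344, 0], "grip": 0.01}
  ]
}}

```text
t: 8.3
tool_pos: [0.5416, -0.111, 0.1899]
tool_rot: [-0.408, -3.113, -0.001]
contact_force: [0.8, 0.2, -2.9]
opening: 0.015
grip_force: 60.3
```

Call:
{"op": "jog_arm", "data": {
  "steps": [
    {"delta_rot": [0, 0, -8.5], "linear": [0, 0, 0], "grip": 0.01},
    {"delta_rot": [0, 0, -8.5], "linear": [0, 0, 0], "grip": 0.01},
    {"delta_rot": [0, 0, -8.4], "linear": [0, 0, 0], "grip": 0.01},
    {"delta_rot": [0, 0, 0], "linear": [0, 0, 0.01], "grip": 0.01},
    {"delta_rot": [0, 0, 0], "linear": [0, 0, 0.01], "grip": 0.01},
    {"delta_rot": [0, 0, 0], "linear": [0, 0, 0], "grip": 0.01},
    {"delta_rot": [0, 0, 0], "linear": [0, 0, 0], "grip": 0.01},
    {"delta_rot": [0, 0, 0], "linear": [0, 0, 0], "grip": 0.01}
  ]
}}

```text
t: 9.1
tool_pos: [0.5424, -0.1096, 0.1713]
tool_rot: [-0.286, 3.128, -0.0]
contact_force: [0.1, -0.2, -2.5]
opening: 0.0148
grip_force: 60.4
```

```bash
python3 st.py
python3 - <<'E'
from h import *
from sock import ortho
im,d,K,D,Tw=grab('top');X=cloud(d,K,D,Tw)
m=(abs(X[...,0]-.541)<.07)&(abs(X[...,1]+.11)<.07)&(X[...,2]>.12)
print(len(X[m]))
im,d,K,D,Tw=grab('side');X=cloud(d,K,D,Tw);np.savez('s2.npz',im=im,d=d,K=K,D=D,T=Tw)
m=(abs(X[...,0]-.541)<.03)&(abs(X[...,1]+.11)<.03)
for z0,z1 in((.068,.085),(.085,.105),(.105,.118),(.121,.127),(.135,.165),(.03,.05)):
    P=X[m&(X[...,2]>z0)&(X[...,2]<z1)]
    if len(P):print(z0,len(P),P.mean(0).round(4),P.min(0).round(4),P.max(0).round(4))
c=(Tw[:3,3]);pp=(np.array([.541,-.11,.08])-c)@Tw[:3,:3];uv=K@(pp/pp[2]);print(uv)
u,v=uv[:2].astype(int);save('s2.png',cv2.resize(im[v-50:v+50,u-60:u+60],None,fx=6,fy=6,interpolation=2))
E
```

```text
t 9.1 q [-0.334 -0.074  1.84   0.     1.375 -2.087] p [ 0.5424 -0.1096  0.1713] yaw -169.57 zax [ 1.e-04 -0.e+00 -1.e+00] F [ 0.1 -0.2 -2.5] M [-0.058  0.051  0.002] open 0.0148 g 60.4
4884
0.068 30 [ 0.5387 -0.1038  0.0787] [ 0.5311 -0.1082  0.0704] [ 0.5467 -0.0954  0.085 ]
0.085 40 [ 0.538  -0.1048  0.0962] [ 0.5302 -0.1161  0.0858] [ 0.5467 -0.0975  0.1049]
0.105 28 [ 0.5384 -0.1052  0.1116] [ 0.5313 -0.1153  0.1051] [ 0.5466 -0.098   0.1179]
0.121 10 [ 0.5383 -0.1022  0.1243] [ 0.532  -0.1049  0.1215] [ 0.5446 -0.0987  0.126 ]
0.135 86 [ 0.5384 -0.1028  0.1477] [ 0.5259 -0.114   0.1352] [ 0.5521 -0.0929  0.1648]
0.03 110 [ 0.5381 -0.106   0.0407] [ 0.5223 -0.1262  0.0302] [ 0.5695 -0.0889  0.049 ]
[308.70911591 176.12421347   1.        ]
```

View pics/s2.png

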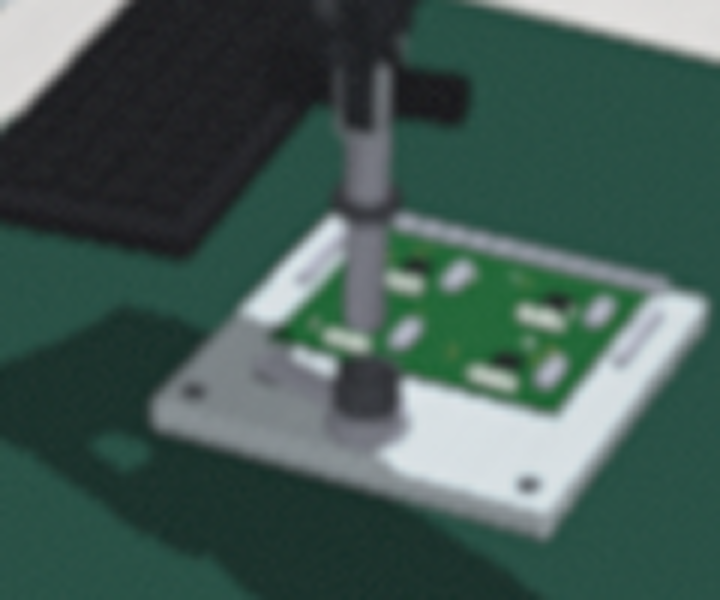

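Call:
{"op": "jog_arm", "data": {
  "steps": [
    {"delta_rot": [0, 0, 0], "linear": [0.0017, 0.0002, 0.01], "grip": 0.01},
    {"delta_rot": [0, 0, 0], "linear": [0, 0, 0.009], "grip": 0.01},
    {"delta_rot": [0, 0, 0], "linear": [0, 0, 0], "grip": 0.01},
    {"delta_rot": [0, 0, 0], "linear": [0, 0, 0], "grip": 0.01},
    {"delta_rot": [0, 0, 0], "linear": [0, 0, 0], "grip": 0.01}
  ]
}}

```text
t: 9.7
tool_pos: [0.5407, -0.1098, 0.1524]
tool_rot: [-0.286, 3.128, -0.0]
contact_force: [-0.3, -0.2, -3.0]
opening: 0.0152
grip_force: 60.4
```

```bash
python3 st.py
```

```text
t 9.7 q [-0.335 -0.06   1.86   0.     1.341 -2.089] p [ 0.5407 -0.1098  0.1524] yaw -169.54 zax [ 2.e-04 -0.e+00 -1.e+00] F [-0.3 -0.2 -3. ] M [ 0.048  0.042 -0.012] open 0.0152 g 60.4
```

Call:
{"op": "jog_arm", "data": {
  "steps": [
    {"delta_rot": [0, 0, 0], "linear": [0, 0, 0.002], "grip": 0.01},
    {"delta_rot": [0, 0, 0], "linear": [0, 0, 0.002], "grip": 0.01},
    {"delta_rot": [0, 0, 0], "linear": [0, 0, 0.002], "grip": 0.01},
    {"delta_rot": [0, 0, 0], "linear": [0, 0, 0.001], "grip": 0.01},
    {"delta_rot": [0, 0, 0], "linear": [0, 0, 0.001], "grip": 0.01},
    {"delta_rot": [0, 0, 0], "linear": [0, 0, 0], "grip": 0.01}
  ]
}}

```text
t: 10.3
tool_pos: [0.5405, -0.1097, 0.1441]
tool_rot: [0.286, -3.128, -0.0]
contact_force: [0.4, -0.1, -2.0]
opening: 0.0148
grip_force: 60.4
```

```bash
python3 st.py
```

```text
t 10.3 q [-0.335 -0.052  1.867 -0.     1.327 -2.089] p [ 0.5405 -0.1097  0.1441] yaw -169.54 zax [-4.e-04  1.e-04 -1.e+00] F [ 0.4 -0.1 -2. ] M [-0.005 -0.034  0.074] open 0.0148 g 60.4
```

Call:
{"op": "jog_arm", "data": {
  "steps": [
    {"delta_rot": [0, 0, 0], "linear": [0, 0, 0.002], "grip": 0.01},
    {"delta_rot": [0, 0, 0], "linear": [0, 0, 0.002], "grip": 0.01},
    {"delta_rot": [0, 0, 0], "linear": [0, 0, 0.002], "grip": 0.01},
    {"delta_rot": [0, 0, 0], "linear": [0, 0, 0.0015], "grip": 0.01},
    {"delta_rot": [0, 0, 0], "linear": [0, 0, 0], "grip": 0.01}
  ]
}}

```text
t: 10.8
tool_pos: [0.5404, -0.1097, 0.1364]
tool_rot: [0.286, -3.128, -0.0]
contact_force: [-0.3, 1.0, -2.6]
opening: 0.0152
grip_force: 60.4
```

```bash
python3 st.py
```

```text
t 10.8 q [-0.335 -0.044  1.873 -0.     1.314 -2.089] p [ 0.5404 -0.1097  0.1364] yaw -169.54 zax [-7.e-04  2.e-04 -1.e+00] F [-0.3  1.  -2.6] M [ 0.    -0.012  0.026] open 0.0152 g 60.4
```

Call:
{"op": "jog_arm", "data": {
  "steps": [
    {"delta_rot": [0, 0, 0], "linear": [0, 0, 0.001], "grip": 0.01},
    {"delta_rot": [0, 0, 0], "linear": [0, 0, 0.001], "grip": 0.01},
    {"delta_rot": [0, 0, 0], "linear": [0, 0, 0.001], "grip": 0.01},
    {"delta_rot": [0, 0, 0], "linear": [0, 0, 0], "grip": 0.01}
  ]
}}

```text
t: 11.2
tool_pos: [0.5408, -0.1098, 0.1341]
tool_rot: [-0.286, 3.128, -0.0]
contact_force: [0.4, -0.6, -0.3]
opening: 0.0151
grip_force: 60.6
```

```bash
python3 st.py
```

```text
t 11.2 q [-0.335 -0.041  1.874  0.     1.308 -2.089] p [ 0.5408 -0.1098  0.1341] yaw -169.54 zax [ 4.e-04 -1.e-04 -1.e+00] F [ 0.4 -0.6 -0.3] M [ 0.07   0.021 -0.031] open 0.0151 g 60.6
```

Call:
{"op": "jog_arm", "data": {
  "steps": [
    {"delta_rot": [0, 0, 0], "linear": [0, 0, 0.001], "grip": 0.01},
    {"delta_rot": [0, 0, 0], "linear": [0, 0, 0.0], "grip": 0.01},
    {"delta_rot": [0, 0, 0], "linear": [0, 0, 0], "grip": 0.01}
  ]
}}

```text
t: 11.5
tool_pos: [0.5411, -0.1099, 0.134]
tool_rot: [-0.286, 3.127, -0.001]
contact_force: [-2.4, 0.8, 5.8]
opening: 0.015
grip_force: 61.5
```

```bash
python3 st.py
```

```text
t 11.5 q [-0.335 -0.041  1.874  0.     1.307 -2.089] p [ 0.5411 -0.1099  0.134 ] yaw -169.54 zax [ 1.2e-03 -3.0e-04 -1.0e+00] F [-2.4  0.8  5.8] M [ 0.212  0.459 -0.034] open 0.015 g 61.5
```

Call:
{"op": "jog_arm", "data": {
  "newtons": 50,
  "steps": [
    {"delta_rot": [0, 0, 1.5], "linear": [0, 0, 0], "grip": 0.01},
    {"delta_rot": [0, 0, 2], "linear": [0, 0, 0], "grip": 0.01},
    {"delta_rot": [0, 0, 2.5], "linear": [0, 0, 0], "grip": 0.01},
    {"delta_rot": [0, 0, 3], "linear": [0, 0, 0], "grip": 0.01},
    {"delta_rot": [0, 0, 3], "linear": [0, 0, 0], "grip": 0.01},
    {"delta_rot": [0, 0, 3], "linear": [0, 0, 0], "grip": 0.01}
  ]
}}

```text
t: 12.1
tool_pos: [0.541, -0.1097, 0.134]
tool_rot: [0.127, 3.138, 0.0]
contact_force: [-2.2, 1.8, 5.5]
opening: 0.0152
grip_force: 61.5
```

```bash
python3 st.py
```

```text
t 12.1 q [-0.335 -0.041  1.874  0.     1.308 -1.825] p [ 0.541  -0.1097  0.134 ] yaw 175.35 zax [ 0.001  0.    -1.   ] F [-2.2  1.8  5.5] M [0.348 0.485 0.09 ] open 0.0152 g 61.5
```

Call:
{"op": "jog_arm", "data": {
  "steps": [
    {"delta_rot": [0, 0, 3], "linear": [0, 0, 0], "grip": 0.01},
    {"delta_rot": [0, 0, 3], "linear": [0, 0, 0], "grip": 0.01},
    {"delta_rot": [0, 0, 3], "linear": [0, 0, 0], "grip": 0.01},
    {"delta_rot": [0, 0, 3], "linear": [0, 0, 0], "grip": 0.01},
    {"delta_rot": [0, 0, 3], "linear": [0, 0, 0], "grip": 0.01},
    {"delta_rot": [0, 0, 3], "linear": [0, 0, 0], "grip": 0.01},
    {"delta_rot": [0, 0, 3], "linear": [0, 0, 0], "grip": 0.01},
    {"delta_rot": [0, 0, 3], "linear": [0, 0, 0], "grip": 0.01},
    {"delta_rot": [0, 0, 3], "linear": [0, 0, 0], "grip": 0.01},
    {"delta_rot": [0, 0, 3], "linear": [0, 0, 0], "grip": 0.01}
  ]
}}

```text
t: 13.1
tool_pos: [0.5412, -0.1094, 0.134]
tool_rot: [0.935, 2.998, 0.002]
contact_force: [-1.4, 1.1, 5.9]
opening: 0.0149
grip_force: 61.5
```

```bash
python3 st.py
```

```text
t 13.1 q [-3.350e-01 -4.100e-02  1.874e+00  1.000e-03  1.307e+00 -1.301e+00] p [ 0.5412 -0.1094  0.134 ] yaw 145.35 zax [ 1.4e-03  7.0e-04 -1.0e+00] F [-1.4  1.1  5.9] M [0.558 0.409 0.071] open 0.0149 g 61.5
```

Call:
{"op": "jog_arm", "data": {
  "steps": [
    {"delta_rot": [0, 0, 3], "linear": [0, 0, 0], "grip": 0.01},
    {"delta_rot": [0, 0, 3], "linear": [0, 0, 0], "grip": 0.01},
    {"delta_rot": [0, 0, 3], "linear": [0, 0, 0], "grip": 0.01},
    {"delta_rot": [0, 0, 3], "linear": [0, 0, 0], "grip": 0.01},
    {"delta_rot": [0, 0, 3], "linear": [0, 0, 0], "grip": 0.01},
    {"delta_rot": [0, 0, 3], "linear": [0, 0, 0], "grip": 0.01},
    {"delta_rot": [0, 0, 3], "linear": [0, 0, 0], "grip": 0.01},
    {"delta_rot": [0, 0, 2], "linear": [0, 0, 0], "grip": 0.01},
    {"delta_rot": [0, 0, 2], "linear": [0, 0, 0], "grip": 0.01}
  ]
}}

```text
t: 14.0
tool_pos: [0.5414, -0.1093, 0.134]
tool_rot: [1.561, 2.725, 0.003]
contact_force: [-0.7, 2.6, 5.6]
opening: 0.0151
grip_force: 61.4
```

```bash
python3 st.py
```

```text
t 14.0 q [-0.335 -0.041  1.874  0.002  1.307 -0.866] p [ 0.5414 -0.1093  0.134 ] yaw 120.39 zax [ 0.002  0.001 -1.   ] F [-0.7  2.6  5.6] M [0.63  0.274 0.108] open 0.0151 g 61.4
```

Call:
{"op": "jog_arm", "data": {
  "steps": [
    {"delta_rot": [0, 0, 1], "linear": [0, 0, 0], "grip": 0.01},
    {"delta_rot": [0, 0, 1], "linear": [0, 0, 0], "grip": 0.01},
    {"delta_rot": [0, 0, 1], "linear": [0, 0, 0], "grip": 0.01},
    {"delta_rot": [0, 0, 1], "linear": [0, 0, 0], "grip": 0.01}
  ]
}}

```text
t: 14.4
tool_pos: [0.5414, -0.1092, 0.134]
tool_rot: [1.654, 2.669, 0.003]
contact_force: [-1.2, 2.5, 4.1]
opening: 0.0157
grip_force: 61.4
```

```bash
python3 st.py
```

```text
t 14.4 q [-0.335 -0.041  1.874  0.002  1.307 -0.796] p [ 0.5414 -0.1092  0.134 ] yaw 116.43 zax [ 0.0021  0.0011 -1.    ] F [-1.2  2.5  4.1] M [0.616 0.179 0.05 ] open 0.0157 g 61.4
```

Call:
{"op": "jog_arm", "data": {
  "steps": [
    {"delta_rot": [0, 0, 1], "linear": [0, 0, 0], "grip": 0.01}
  ]
}}

```text
t: 14.5
tool_pos: [0.5414, -0.1093, 0.134]
tool_rot: [1.677, 2.655, 0.003]
contact_force: [-1.1, 1.5, 6.1]
opening: 0.015
grip_force: 61.4
```

```bash
python3 st.py
```

```text
t 14.5 q [-0.335 -0.041  1.874  0.002  1.307 -0.779] p [ 0.5414 -0.1093  0.134 ] yaw 115.43 zax [ 0.0021  0.0011 -1.    ] F [-1.1  1.5  6.1] M [0.643 0.173 0.048] open 0.015 g 61.4
```

Turned 75° so far and still at friction torque, because of play in the socket. I'll continue in 0.5–1° steps.

Call:
{"op": "jog_arm", "data": {
  "steps": [
    {"delta_rot": [0, 0, 0.7], "linear": [0, 0, 0], "grip": 0.01},
    {"delta_rot": [0, 0, 0.7], "linear": [0, 0, 0], "grip": 0.01}
  ]
}}

```text
t: 14.7
tool_pos: [0.5415, -0.1092, 0.134]
tool_rot: [1.709, 2.634, 0.003]
contact_force: [0.1, 2.3, 4.4]
opening: 0.0154
grip_force: 61.4
```

```bash
python3 st.py
```

```text
t 14.7 q [-0.335 -0.041  1.874  0.002  1.307 -0.755] p [ 0.5415 -0.1092  0.134 ] yaw 114.04 zax [ 0.0022  0.0011 -1.    ] F [0.1 2.3 4.4] M [0.63  0.223 0.066] open 0.0154 g 61.4
```

Call:
{"op": "jog_arm", "data": {
  "steps": [
    {"delta_rot": [0, 0, 0.6], "linear": [0, 0, 0], "grip": 0.01},
    {"delta_rot": [0, 0, 0.6], "linear": [0, 0, 0], "grip": 0.01}
  ]
}}

```text
t: 14.9
tool_pos: [0.5414, -0.1092, 0.134]
tool_rot: [1.737, 2.616, 0.003]
contact_force: [0.1, 1.9, 6.4]
opening: 0.0153
grip_force: 61.4
```

```bash
python3 st.py
```

```text
t 14.9 q [-0.335 -0.041  1.874  0.002  1.307 -0.734] p [ 0.5414 -0.1092  0.134 ] yaw 112.85 zax [ 0.0022  0.0011 -1.    ] F [0.1 1.9 6.4] M [0.6   0.207 0.091] open 0.0153 g 61.4
```

Call:
{"op": "jog_arm", "data": {
  "steps": [
    {"delta_rot": [0, 0, 0.6], "linear": [0, 0, 0], "grip": 0.01},
    {"delta_rot": [0, 0, 0.6], "linear": [0, 0, 0], "grip": 0.01}
  ]
}}

```text
t: 15.1
tool_pos: [0.5415, -0.1093, 0.134]
tool_rot: [1.764, 2.598, 0.003]
contact_force: [0.1, 2.3, 5.0]
opening: 0.0148
grip_force: 61.4
```

```bash
python3 st.py
```

```text
t 15.1 q [-0.335 -0.041  1.874  0.002  1.307 -0.713] p [ 0.5415 -0.1093  0.134 ] yaw 111.64 zax [ 0.0022  0.0011 -1.    ] F [0.1 2.3 5. ] M [0.595 0.193 0.046] open 0.0148 g 61.4
```

Call:
{"op": "jog_arm", "data": {
  "steps": [
    {"delta_rot": [0, 0, 0.6], "linear": [0, 0, 0], "grip": 0.01},
    {"delta_rot": [0, 0, 0.6], "linear": [0, 0, 0], "grip": 0.01}
  ]
}}

```text
t: 15.3
tool_pos: [0.5415, -0.1093, 0.134]
tool_rot: [1.791, 2.579, 0.003]
contact_force: [0.1, 2.9, 5.0]
opening: 0.0153
grip_force: 61.4
```

```bash
python3 st.py
```

```text
t 15.3 q [-0.335 -0.041  1.874  0.002  1.307 -0.692] p [ 0.5415 -0.1093  0.134 ] yaw 110.44 zax [ 0.0023  0.0011 -1.    ] F [0.1 2.9 5. ] M [0.644 0.14  0.089] open 0.0153 g 61.4
```

Run:
```python
from h import *
c=np.array([.541,-.11])
for n in('top','wrist','side'):
    im,d,K,D,Tw=grab(n);X=cloud(d,K,D,Tw);save('f_%s.png'%n,im)
    r=X[...,:2]-c;rr=np.hypot(r[...,0],r[...,1])
    m=(rr>.03)&(rr<.062)&(X[...,2]>.0235)&(X[...,2]<.04)
    a=np.degrees(np.arctan2(r[...,1],r[...,0]))[m]
    print(n,m.sum(),np.histogram(a,bins=np.arange(-180,181,10))[0].tolist(),np.median(a) if m.sum() else '')
    h=X[...,2][m]; print(np.median(h) if m.sum() else '')
    v,u=np.where(m); 
    if len(u):print(u.min(),u.max(),v.min(),v.max())
```

```text
top 3 [0, 0, 0, 0, 0, 0, 0, 0, 3, 0, 0, 0, 0, 0, 0, 0, 0, 0, 0, 0, 0, 0, 0, 0, 0, 0, 0, 0, 0, 0, 0, 0, 0, 0, 0, 0] -95.22263746547864
0.024963439087273276
360 361 192 193
wrist 0 [0, 0, 0, 0, 0, 0, 0, 0, 0, 0, 0, 0, 0, 0, 0, 0, 0, 0, 0, 0, 0, 0, 0, 0, 0, 0, 0, 0, 0, 0, 0, 0, 0, 0, 0, 0] 

side 33 [0, 0, 0, 0, 0, 0, 0, 1, 15, 15, 2, 0, 0, 0, 0, 0, 0, 0, 0, 0, 0, 0, 0, 0, 0, 0, 0, 0, 0, 0, 0, 0, 0, 0, 0, 0] -89.64553216506737
0.026549670373876455
313 320 182 188
```

View pics/f_wrist.png

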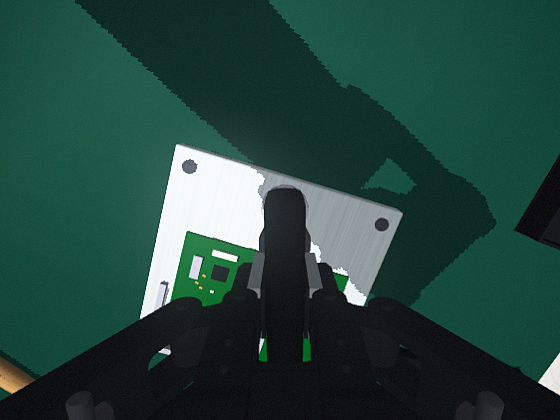

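Run:
```python
from st import *
c=np.array([.541,-.11])
def fing(im,d,K,D,Tw,n):
    X=cloud(d,K,D,Tw);r=X[...,:2]-c;rr=np.hypot(r[...,0],r[...,1])
    m=(rr>.025)&(rr<.066)&(X[...,2]>.0235)&(X[...,2]<.04)
    P=X[m]
    if len(P)>5:print(n,len(P),'centroid ang',np.degrees(np.arctan2(*(P[:,:2].mean(0)-c)[::-1])).round(1),P.min(0).round(4),P.max(0).round(4))
for f in('top0','side0','w1','w2'):
    z=np.load(f+'.npz');fing(z['im'],z['d'],z['K'],z['D'],z['T'],f)
fing(*grab('side'),'side now')
st()
o=ctrl.get_obs();R=Ro.from_rotvec(o['tool_rot']).as_matrix()
im,d,K,D,Tw=grab('wrist');X=(cloud(d,K,D,Tw)-o['tool_pos'])@R
m=(abs(X[...,0])<.06)&(abs(X[...,1])<.012)&(X[...,2]>-.034)&(X[...,2]<-.025)
P=X[m];
for lo in np.arange(-.03,.045,.01):
    q=P[(P[:,0]>lo)&(P[:,0]<lo+.01)];print(round(lo,3),len(q),q[:,1].min().round(4),q[:,1].max().round(4)) if len(q) else 0
```

```text
top0 96 centroid ang -11.6 [ 0.5647 -0.1638  0.0235] [ 0.6038 -0.1055  0.0323]
side0 53 centroid ang -13.4 [ 0.5072 -0.1619  0.0235] [ 0.6022 -0.1052  0.0316]
w1 2243 centroid ang -12.5 [ 0.5624 -0.132   0.0244] [ 0.6058 -0.1066  0.0299]
w2 1538 centroid ang -12.2 [ 0.5625 -0.1316  0.0244] [ 0.6051 -0.1065  0.0293]
side now 33 centroid ang -88.2 [ 0.5356 -0.1734  0.0238] [ 0.5547 -0.1426  0.0316]
t 15.5 q [-0.335 -0.041  1.874  0.002  1.307 -0.692] p [ 0.5415 -0.1093  0.134 ] yaw 110.47 zax [ 0.0023  0.0011 -1.    ] F [-0.2  1.9  4.3] M [0.674 0.164 0.045] open 0.0153 g 61.4
-0.03 672 -0.0087 0.0067
-0.02 747 -0.009 0.0071
-0.01 807 -0.0086 0.0066
0.0 864 -0.0086 0.0066
0.01 1159 -0.012 0.012
0.02 975 -0.009 0.007
0.03 1069 -0.009 0.007
0.04 464 -0.0088 0.0068
```

Call:
{"op": "jog_arm", "data": {
  "steps": [
    {"delta_rot": [0, 0, 0.5], "linear": [0, 0, 0], "grip": 0.01},
    {"delta_rot": [0, 0, 0.5], "linear": [0, 0, 0], "grip": 0.01},
    {"delta_rot": [0, 0, 0], "linear": [0, 0, 0], "grip": 0.01}
  ]
}}

```text
t: 15.85
tool_pos: [0.5415, -0.1092, 0.134]
tool_rot: [1.813, 2.564, 0.004]
contact_force: [-0.7, 1.9, 6.2]
opening: 0.0151
grip_force: 61.4
```

```bash
python3 st.py
```

```text
t 15.85 q [-0.335 -0.041  1.874  0.002  1.307 -0.675] p [ 0.5415 -0.1092  0.134 ] yaw 109.46 zax [ 0.0023  0.0011 -1.    ] F [-0.7  1.9  6.2] M [0.596 0.185 0.075] open 0.0151 g 61.4
```

Call:
{"op": "jog_arm", "data": {
  "steps": [
    {"delta_rot": [0, 0, 0.4], "linear": [0, 0, 0], "grip": 0.01},
    {"delta_rot": [0, 0, 0], "linear": [0, 0, 0], "grip": 0.01}
  ]
}}

```text
t: 16.05
tool_pos: [0.5415, -0.1092, 0.134]
tool_rot: [1.822, 2.558, 0.004]
contact_force: [-1.0, 1.9, 3.8]
opening: 0.0152
grip_force: 61.4
```

```bash
python3 st.py
```

```text
t 16.05 q [-0.335 -0.041  1.874  0.002  1.307 -0.668] p [ 0.5415 -0.1092  0.134 ] yaw 109.06 zax [ 0.0024  0.0011 -1.    ] F [-1.   1.9  3.8] M [0.666 0.207 0.012] open 0.0152 g 61.4
```

Call:
{"op": "jog_arm", "data": {
  "steps": [
    {"delta_rot": [0, 0, 0.4], "linear": [0, 0, 0], "grip": 0.01},
    {"delta_rot": [0, 0, 0], "linear": [0, 0, 0], "grip": 0.01}
  ]
}}

```text
t: 16.25
tool_pos: [0.5415, -0.1092, 0.134]
tool_rot: [1.831, 2.551, 0.004]
contact_force: [-1.1, 1.6, 4.9]
opening: 0.015
grip_force: 61.4
```

```bash
python3 st.py
```

```text
t 16.25 q [-0.335 -0.041  1.874  0.002  1.307 -0.661] p [ 0.5415 -0.1092  0.134 ] yaw 108.66 zax [ 0.0023  0.0011 -1.    ] F [-1.1  1.6  4.9] M [0.587 0.146 0.061] open 0.015 g 61.4
```

Call:
{"op": "jog_arm", "data": {
  "steps": [
    {"delta_rot": [0, 0, 0.4], "linear": [0, 0, 0], "grip": 0.01},
    {"delta_rot": [0, 0, 0], "linear": [0, 0, 0], "grip": 0.01}
  ]
}}

```text
t: 16.45
tool_pos: [0.5415, -0.1092, 0.134]
tool_rot: [1.84, 2.545, 0.004]
contact_force: [-0.8, 3.1, 5.1]
opening: 0.0151
grip_force: 61.4
```

```bash
python3 st.py
```

```text
t 16.45 q [-0.335 -0.041  1.874  0.002  1.307 -0.654] p [ 0.5415 -0.1092  0.134 ] yaw 108.27 zax [ 0.0024  0.0011 -1.    ] F [-0.8  3.1  5.1] M [ 0.651  0.199 -0.012] open 0.0151 g 61.4
```

Call:
{"op": "jog_arm", "data": {
  "steps": [
    {"delta_rot": [0, 0, 0.4], "linear": [0, 0, 0], "grip": 0.01},
    {"delta_rot": [0, 0, 0], "linear": [0, 0, 0], "grip": 0.01}
  ]
}}

```text
t: 16.65
tool_pos: [0.5415, -0.1092, 0.134]
tool_rot: [1.849, 2.538, 0.004]
contact_force: [-0.2, 2.5, 5.3]
opening: 0.0151
grip_force: 61.4
```

```bash
python3 st.py
```

```text
t 16.65 q [-0.335 -0.041  1.874  0.002  1.307 -0.647] p [ 0.5415 -0.1092  0.134 ] yaw 107.86 zax [ 0.0023  0.0012 -1.    ] F [-0.2  2.5  5.3] M [0.651 0.148 0.079] open 0.0151 g 61.4
```

Call:
{"op": "jog_arm", "data": {
  "steps": [
    {"delta_rot": [0, 0, 0.5], "linear": [0, 0, 0], "grip": 0.01},
    {"delta_rot": [0, 0, 0], "linear": [0, 0, 0], "grip": 0.01}
  ]
}}

```text
t: 16.85
tool_pos: [0.5415, -0.1092, 0.134]
tool_rot: [1.86, 2.53, 0.004]
contact_force: [0.0, 2.0, 4.2]
opening: 0.0151
grip_force: 61.4
```

```bash
cat > fg.py <<'E'
from st import *
st()
c=np.array([.541,-.11])
import sys
M=[]
for i in range(4):
    im,d,K,D,Tw=grab('side');X=cloud(d,K,D,Tw);r=X[...,:2]-c;rr=np.hypot(r[...,0],r[...,1])
    m=(rr>.025)&(rr<.066)&(X[...,2]>.0235)&(X[...,2]<.04)
    P=X[m];M.append(ctrl.get_obs()['wrist_torque'][2])
    print(len(P),np.degrees(np.arctan2(*(P[:,:2].mean(0)-c)[::-1])).round(1))
print('Mz',np.mean(M).round(3))
save('side_%d.png'%int(ctrl.get_obs()['t']*100),cv2.resize(im[140:220,260:380],None,fx=6,fy=6,interpolation=2))
E
python3 fg.py; ls -t pics|head -1
```

```text
t 16.85 q [-0.335 -0.041  1.874  0.002  1.307 -0.638] p [ 0.5415 -0.1092  0.134 ] yaw 107.37 zax [ 0.0023  0.0011 -1.    ] F [0.  2.  4.2] M [0.633 0.162 0.172] open 0.0151 g 61.4
41 -92.2
37 -91.3
39 -89.4
40 -92.3
Mz 0.099
side_1705.png
```

Call:
{"op": "jog_arm", "data": {
  "steps": [
    {"delta_rot": [0, 0, 0.4], "linear": [0, 0, 0], "grip": 0.01}
  ]
}}

```text
t: 17.15
tool_pos: [0.5415, -0.1092, 0.134]
tool_rot: [1.869, 2.524, 0.004]
contact_force: [-0.7, 2.7, 5.4]
opening: 0.0151
grip_force: 61.4
```

```bash
python3 fg.py
```

```text
t 17.15 q [-0.335 -0.041  1.874  0.002  1.307 -0.631] p [ 0.5415 -0.1092  0.134 ] yaw 106.97 zax [ 0.0023  0.0011 -1.    ] F [-0.7  2.7  5.4] M [0.636 0.149 0.112] open 0.0151 g 61.4
38 -91.4
37 -91.2
38 -91.5
40 -91.9
Mz 0.127
```

Call:
{"op": "jog_arm", "data": {
  "steps": [
    {"delta_rot": [0, 0, 0.4], "linear": [0, 0, 0], "grip": 0.01}
  ]
}}

```text
t: 17.45
tool_pos: [0.5415, -0.1092, 0.134]
tool_rot: [1.877, 2.517, 0.004]
contact_force: [-0.5, 3.2, 4.1]
opening: 0.0155
grip_force: 61.5
```

```bash
python3 fg.py
```

```text
t 17.45 q [-0.335 -0.041  1.874  0.002  1.307 -0.624] p [ 0.5415 -0.1092  0.134 ] yaw 106.57 zax [ 0.0023  0.0012 -1.    ] F [-0.5  3.2  4.1] M [0.656 0.114 0.221] open 0.0155 g 61.5
41 -94.6
37 -91.0
41 -92.2
43 -93.1
Mz 0.126
```

Call:
{"op": "jog_arm", "data": {
  "steps": [
    {"delta_rot": [0, 0, 0.5], "linear": [0, 0, 0], "grip": 0.01}
  ]
}}

```text
t: 17.75
tool_pos: [0.5415, -0.1092, 0.134]
tool_rot: [1.888, 2.509, 0.004]
contact_force: [-0.2, 2.0, 4.2]
opening: 0.015
grip_force: 61.5
```

```bash
python3 fg.py
```

```text
t 17.75 q [-0.335 -0.041  1.874  0.002  1.307 -0.616] p [ 0.5415 -0.1092  0.134 ] yaw 106.07 zax [ 0.0024  0.0011 -1.    ] F [-0.2  2.   4.2] M [0.667 0.17  0.221] open 0.015 g 61.5
37 -91.5
40 -92.5
41 -90.0
40 -92.5
Mz 0.161
```

Call:
{"op": "jog_arm", "data": {
  "steps": [
    {"delta_rot": [0, 0, 0.4], "linear": [0, 0, 0], "grip": 0.01}
  ]
}}

```text
t: 18.05
tool_pos: [0.5415, -0.1092, 0.134]
tool_rot: [1.897, 2.503, 0.004]
contact_force: [-1.5, 3.2, 5.3]
opening: 0.015
grip_force: 61.5
```

```bash
python3 fg.py
```

```text
t 18.05 q [-0.335 -0.041  1.874  0.002  1.307 -0.609] p [ 0.5415 -0.1092  0.134 ] yaw 105.68 zax [ 0.0023  0.0011 -1.    ] F [-1.5  3.2  5.3] M [0.637 0.112 0.204] open 0.015 g 61.5
43 -92.5
38 -92.3
40 -91.0
37 -91.3
Mz 0.215
```

Call:
{"op": "jog_arm", "data": {
  "steps": [
    {"delta_rot": [0, 0, -2], "linear": [0, 0, 0], "grip": 0.01},
    {"delta_rot": [0, 0, -2], "linear": [0, 0, 0], "grip": 0.01},
    {"delta_rot": [0, 0, -2], "linear": [0, 0, 0], "grip": 0.01},
    {"delta_rot": [0, 0, 0], "linear": [0, 0, -0.002], "grip": 0.01},
    {"delta_rot": [0, 0, 0], "linear": [0, 0, -0.003], "grip": 0.01},
    {"delta_rot": [0, 0, 0], "linear": [0, 0, 0], "grip": 0.01}
  ]
}}

```text
t: 18.85
tool_pos: [0.5408, -0.1093, 0.1373]
tool_rot: [-1.765, -2.599, -0.002]
contact_force: [2.6, 1.0, -3.2]
opening: 0.015
grip_force: 60.2
```

```bash
python3 st.py
```

```text
t 18.85 q [-3.350e-01 -4.500e-02  1.872e+00  1.000e-03  1.314e+00 -7.130e-01] p [ 0.5408 -0.1093  0.1373] yaw 111.63 zax [ 7.e-04  1.e-03 -1.e+00] F [ 2.6  1.  -3.2] M [ 0.595 -0.783  0.004] open 0.015 g 60.2
```

Call:
{"op": "jog_arm", "data": {
  "steps": [
    {"delta_rot": [0, 0, 0], "linear": [0, 0, -0.003], "grip": 0.01},
    {"delta_rot": [0, 0, 0], "linear": [0, 0, -0.003], "grip": 0.01},
    {"delta_rot": [0, 0, 0], "linear": [0, 0, -0.004], "grip": 0.01},
    {"delta_rot": [0, 0, 0], "linear": [0, 0, -0.005], "grip": 0.01},
    {"delta_rot": [0, 0, 0], "linear": [0, 0, -0.01], "grip": 0.01},
    {"delta_rot": [0, 0, 0], "linear": [0, 0, -0.015], "grip": 0.01},
    {"delta_rot": [0, 0, 0], "linear": [0, 0, -0.016], "grip": 0.01},
    {"delta_rot": [0, 0, 0], "linear": [0, 0, 0], "grip": 0.01},
    {"delta_rot": [0, 0, 0], "linear": [0, 0, 0], "grip": 0.01}
  ]
}}

```text
t: 19.75
tool_pos: [0.5411, -0.11, 0.195]
tool_rot: [1.763, 2.598, 0.001]
contact_force: [-0.6, -0.1, -3.0]
opening: 0.0154
grip_force: 60.4
```

Run:
```python
from st import *
st()
o=ctrl.get_obs();R=Ro.from_rotvec(o['tool_rot']).as_matrix()
im,d,K,D,Tw=grab('wrist');X=(cloud(d,K,D,Tw)-o['tool_pos'])@R
m=(abs(X[...,0])<.06)&(abs(X[...,1])<.007)&(X[...,2]>-.036)&(X[...,2]<-.022)
P=X[m];q=P[P[:,0]>-.03];k=np.polyfit(q[:,0],q[:,2],1);print('x max',P[:,0].max().round(4),'top z',np.median(P[:,2]).round(4),'slope',k.round(4))
m=(abs(X[...,0])<.03)&(abs(X[...,1])<.025)&(X[...,2]>.025)&(X[...,2]<.04);P=X[m];print('collar',P.min(0).round(4),P.max(0).round(4))
o0=[.4968,.2585]
```

```text
t 19.75 q [-0.335 -0.098  1.822 -0.     1.415 -0.713] p [ 0.5411 -0.11    0.195 ] yaw 111.66 zax [ 1.8e-03 -8.0e-04 -1.0e+00] F [-0.6 -0.1 -3. ] M [ 0.042  0.064 -0.012] open 0.0154 g 60.4
x max 0.0442 top z -0.0297 slope [ 0.0107 -0.0296]
collar [-0.0053 -0.0165  0.0325] [0.0087 0.0144 0.0397]
```

Call:
{"op": "jog_arm", "data": {
  "steps": [
    {"delta_rot": [0, 0, -7.6], "linear": [0, 0, 0], "grip": 0.01},
    {"delta_rot": [0, 0, -7.6], "linear": [0, 0, 0], "grip": 0.01},
    {"delta_rot": [0, 0, -7.6], "linear": [0, 0, 0], "grip": 0.01},
    {"delta_rot": [0, 0, -7.6], "linear": [0, 0, 0], "grip": 0.01},
    {"delta_rot": [0, 0, -7.6], "linear": [0, 0, 0], "grip": 0.01},
    {"delta_rot": [0, 0, -7.6], "linear": [0, 0, 0], "grip": 0.01},
    {"delta_rot": [0, 0, -7.7], "linear": [0, 0, 0], "grip": 0.01}
  ]
}}

```text
t: 20.5
tool_pos: [0.5399, -0.1096, 0.1925]
tool_rot: [-0.402, -3.113, -0.001]
contact_force: [0.3, -0.3, -2.7]
opening: 0.0151
grip_force: 60.4
```

Call:
{"op": "jog_arm", "data": {
  "steps": [
    {"delta_rot": [0, 0, 0], "linear": [0.014, 0.0345, 0], "grip": 0.01},
    {"delta_rot": [0, 0, 0], "linear": [0.014, 0.0345, 0], "grip": 0.01},
    {"delta_rot": [0, 0, 0], "linear": [0.014, 0.0345, 0], "grip": 0.01},
    {"delta_rot": [0, 0, 0], "linear": [0.014, 0.0345, 0], "grip": 0.01},
    {"delta_rot": [0, 0, 0], "linear": [0.014, 0.0345, 0], "grip": 0.01},
    {"delta_rot": [0, 0, 0], "linear": [0.014, 0.0345, 0], "grip": 0.01},
    {"delta_rot": [0, 0, 0], "linear": [0.014, 0.0345, 0], "grip": 0.01},
    {"delta_rot": [0, 0, 0], "linear": [0.014, 0.0345, 0], "grip": 0.01},
    {"delta_rot": [0, 0, 0], "linear": [0.014, 0.0345, 0], "grip": 0.01},
    {"delta_rot": [0, 0, 0], "linear": [0.014, 0.0345, 0], "grip": 0.01}
  ]
}}

```text
t: 21.5
tool_pos: [0.4939, 0.261, 0.1926]
tool_rot: [-0.411, -3.113, 0.002]
contact_force: [0.8, -0.7, -3.3]
opening: 0.0149
grip_force: 60.4
```

Call:
{"op": "jog_arm", "data": {
  "steps": [
    {"delta_rot": [0, 0, 0], "linear": [0, 0, 0], "grip": 0.01},
    {"delta_rot": [0, 0, 0], "linear": [0, 0, 0], "grip": 0.01},
    {"delta_rot": [0, 0, 0], "linear": [0, 0, 0], "grip": 0.01}
  ]
}}

```text
t: 21.8
tool_pos: [0.4947, 0.259, 0.193]
tool_rot: [-0.412, -3.113, 0.002]
contact_force: [0.7, -1.2, -2.2]
opening: 0.0148
grip_force: 60.4
```

Run:
```python
from st import *
st()
im,d,K,D,Tw=grab('side');X=cloud(d,K,D,Tw)
u,v=232,265;save('s9.png',cv2.resize(im[200:330,160:320],None,fx=4,fy=4,interpolation=2))
im,d,K,D,Tw=grab('top');X=cloud(d,K,D,Tw);c=np.array([.541,-.11])
r=X[...,:2]-c;rr=np.hypot(r[...,0],r[...,1]);m=(rr>.025)&(rr<.066)&(X[...,2]>.0235)&(X[...,2]<.04);P=X[m]
print('finger',len(P),np.degrees(np.arctan2(*(P[:,:2].mean(0)-c)[::-1])))
```

```text
t 21.8 q [ 0.349 -0.078  1.807 -0.     1.414 -0.958] p [0.4947 0.259  0.193 ] yaw 164.93 zax [-1.3e-03 -9.0e-04 -1.0e+00] F [ 0.7 -1.2 -2.2] M [-0.01   0.026 -0.016] open 0.0148 g 60.4
finger 93 -87.02801189032024
```

View pics/s9.png

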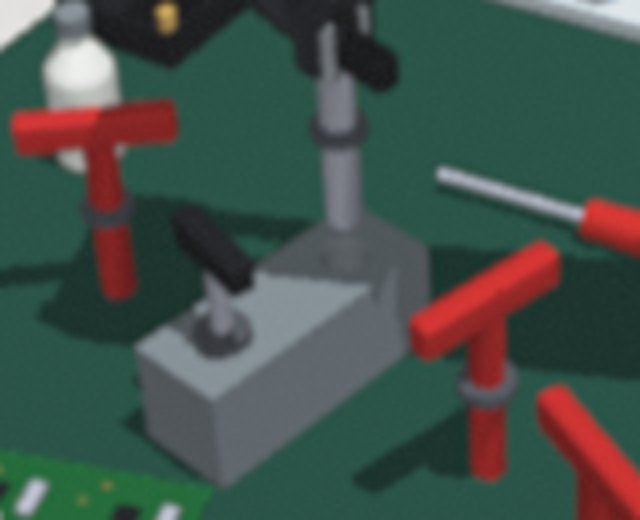

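Call:
{"op": "jog_arm", "data": {
  "steps": [
    {"delta_rot": [0, 0, 0], "linear": [0, 0.001, 0.01], "grip": 0.01},
    {"delta_rot": [0, 0, 0], "linear": [0, 0, 0.008], "grip": 0.01},
    {"delta_rot": [0, 0, 0], "linear": [0, 0, 0.004], "grip": 0.01},
    {"delta_rot": [0, 0, 0], "linear": [0, 0, 0.004], "grip": 0.01},
    {"delta_rot": [0, 0, 0], "linear": [0, 0, 0.004], "grip": 0.01},
    {"delta_rot": [0, 0, 0], "linear": [0, 0, 0.002], "grip": 0.01},
    {"delta_rot": [0, 0, 0], "linear": [0, 0, 0], "grip": 0.01}
  ]
}}

```text
t: 22.6
tool_pos: [0.495, 0.2607, 0.1614]
tool_rot: [-0.411, -3.114, 0.0]
contact_force: [0.5, -0.1, -2.8]
opening: 0.0152
grip_force: 60.4
```

```bash
python3 st.py
```

```text
t 22.6 q [ 0.352 -0.049  1.834 -0.     1.358 -0.957] p [0.495  0.2607 0.1614] yaw 164.96 zax [-5.e-04 -2.e-04 -1.e+00] F [ 0.5 -0.1 -2.8] M [ 0.002  0.023 -0.052] open 0.0152 g 60.4
```

Call:
{"op": "jog_arm", "data": {
  "steps": [
    {"delta_rot": [0, 0, 0], "linear": [0, 0, 0.005], "grip": 0.01},
    {"delta_rot": [0, 0, 0], "linear": [0, 0, 0.005], "grip": 0.01},
    {"delta_rot": [0, 0, 0], "linear": [0, 0, 0.005], "grip": 0.01},
    {"delta_rot": [0, 0, 0], "linear": [0, 0, 0.005], "grip": 0.01},
    {"delta_rot": [0, 0, 0], "linear": [0, 0, 0.005], "grip": 0.01},
    {"delta_rot": [0, 0, 0], "linear": [0, 0, 0], "grip": 0.01}
  ]
}}

```text
t: 23.2
tool_pos: [0.4945, 0.2605, 0.1355]
tool_rot: [-0.411, -3.113, 0.001]
contact_force: [0.6, -0.4, -2.5]
opening: 0.0152
grip_force: 60.4
```

```bash
python3 st.py
```

```text
t 23.2 q [ 0.352 -0.024  1.855 -0.     1.313 -0.957] p [0.4945 0.2605 0.1355] yaw 164.96 zax [-1.8e-03 -7.0e-04 -1.0e+00] F [ 0.6 -0.4 -2.5] M [-0.03  -0.054  0.022] open 0.0152 g 60.4
```

Call:
{"op": "jog_arm", "data": {
  "steps": [
    {"delta_rot": [0, 0, 0], "linear": [0, 0, 0.005], "grip": 0.01},
    {"delta_rot": [0, 0, 0], "linear": [0, 0, 0.005], "grip": 0.01},
    {"delta_rot": [0, 0, 0], "linear": [0, 0, 0.005], "grip": 0.01},
    {"delta_rot": [0, 0, 0], "linear": [0, 0, 0.005], "grip": 0.01},
    {"delta_rot": [0, 0, 0], "linear": [0, 0, 0.004], "grip": 0.01},
    {"delta_rot": [0, 0, 0], "linear": [0, 0, 0], "grip": 0.01}
  ]
}}

```text
t: 23.8
tool_pos: [0.4946, 0.2605, 0.1118]
tool_rot: [-0.411, -3.113, 0.001]
contact_force: [0.8, 0.2, -2.1]
opening: 0.0151
grip_force: 60.4
```

```bash
python3 st.py
```

```text
t 23.8 q [ 0.352  0.002  1.871  0.     1.27  -0.957] p [0.4946 0.2605 0.1118] yaw 164.96 zax [-1.6e-03 -6.0e-04 -1.0e+00] F [ 0.8  0.2 -2.1] M [-0.008  0.011  0.056] open 0.0151 g 60.4
```

Call:
{"op": "jog_arm", "data": {
  "steps": [
    {"delta_rot": [0, 0, 0], "linear": [0, 0, 0.0015], "grip": 0.01},
    {"delta_rot": [0, 0, 0], "linear": [0, 0, 0.001], "grip": 0.01},
    {"delta_rot": [0, 0, 0], "linear": [0, 0, 0.001], "grip": 0.01},
    {"delta_rot": [0, 0, 0], "linear": [0, 0, 0.001], "grip": 0.01},
    {"delta_rot": [0, 0, 0], "linear": [0, 0, 0], "grip": 0.01},
    {"delta_rot": [0, 0, 0], "linear": [0, 0, 0], "grip": 0.01}
  ]
}}

```text
t: 24.4
tool_pos: [0.4952, 0.2607, 0.1083]
tool_rot: [0.411, 3.115, 0.0]
contact_force: [0.9, 1.1, -2.6]
opening: 0.0152
grip_force: 60.4
```

```bash
python3 st.py
```

```text
t 24.4 q [ 0.352  0.006  1.873  0.     1.262 -0.957] p [0.4952 0.2607 0.1083] yaw 164.96 zax [ 0.  0. -1.] F [ 0.9  1.1 -2.6] M [-0.052  0.006 -0.018] open 0.0152 g 60.4
```

Call:
{"op": "jog_arm", "data": {
  "steps": [
    {"delta_rot": [0, 0, 0], "linear": [0, 0, 0.0007], "grip": 0.01},
    {"delta_rot": [0, 0, 0], "linear": [0, 0, 0.0007], "grip": 0.01},
    {"delta_rot": [0, 0, 0], "linear": [0, 0, 0], "grip": 0.01},
    {"delta_rot": [0, 0, 0], "linear": [0, 0, 0], "grip": 0.01}
  ]
}}

```text
t: 24.8
tool_pos: [0.4955, 0.2608, 0.1081]
tool_rot: [0.411, 3.114, 0.0]
contact_force: [-3.8, -1.2, 6.1]
opening: 0.0155
grip_force: 61.4
```

```bash
python3 st.py
```

```text
t 24.8 q [ 0.352  0.007  1.873 -0.     1.261 -0.957] p [0.4955 0.2608 0.1081] yaw 164.96 zax [ 4.e-04  0.e+00 -1.e+00] F [-3.8 -1.2  6.1] M [-0.268  0.676  0.003] open 0.0155 g 61.4
```

Call:
{"op": "jog_arm", "data": {
  "newtons": 20,
  "steps": [
    {"delta_rot": [0, 0, 0], "linear": [0, 0, 0], "grip": 0.02},
    {"delta_rot": [0, 0, 0], "linear": [0, 0, 0], "grip": 0.03},
    {"delta_rot": [0, 0, 0], "linear": [0, 0, 0], "grip": 0.045},
    {"delta_rot": [0, 0, 0], "linear": [0, 0, 0], "grip": 0.05},
    {"delta_rot": [0, 0, 0], "linear": [0, 0, 0], "grip": 0.05},
    {"delta_rot": [0, 0, 0], "linear": [0, 0, -0.01], "grip": 0.05},
    {"delta_rot": [0, 0, 0], "linear": [0, 0, -0.02], "grip": 0.05},
    {"delta_rot": [0, 0, 0], "linear": [0, 0, -0.04], "grip": 0.05},
    {"delta_rot": [0, 0, 0], "linear": [0, 0, -0.04], "grip": 0.05},
    {"delta_rot": [0, 0, 0], "linear": [0, 0, 0], "grip": 0.05}
  ]
}}

```text
t: 25.8
tool_pos: [0.4988, 0.2621, 0.2257]
tool_rot: [0.409, 3.102, 0.01]
contact_force: [0.3, 0.6, 0.7]
opening: 0.0499
grip_force: 0.0
```

Run:
```python
from st import *
st()
im,d,K,D,Tw=grab('wrist');X=cloud(d,K,D,Tw);save('w9.png',im)
for nm,c in(('thick',(.4968,.2582)),('thin',(.5147,.348))):
    m=(np.hypot(X[...,0]-c[0],X[...,1]-c[1])<.055)&(X[...,2]>.13)&(X[...,2]<.145)
    P=X[m];r=cv2.minAreaRect(P[:,:2].astype(np.float32)*1000);A=np.c_[P[:,:2],np.ones(len(P))];print(nm,len(P),np.round(r[0],1),np.round(r[1],1),round(r[2],1),np.median(P[:,2]),np.linalg.lstsq(A,P[:,2],rcond=None)[0][:2].round(4))
im,d,K,D,Tw=grab('top');X=cloud(d,K,D,Tw);c=np.array([.541,-.11])
r=X[...,:2]-c;rr=np.hypot(r[...,0],r[...,1]);m=(rr>.025)&(rr<.066)&(X[...,2]>.0235)&(X[...,2]<.04);P=X[m]
print('finger',len(P),np.degrees(np.arctan2(*(P[:,:2].mean(0)-c)[::-1])))
```

```text
t 25.8 q [ 0.352 -0.099  1.772  0.     1.455 -0.957] p [0.4988 0.2621 0.2257] yaw 164.96 zax [ 0.013   0.0048 -0.9999] F [0.3 0.6 0.7] M [ 0.085 -0.016 -0.057] open 0.0499 g 0.0
thick 2335 [494.9 260.5] [16. 89.] 74.9 0.13757650656537154 [ 0.0044 -0.0001]
thin 1668 [513.7 346.2] [16.3 59.2] 67.9 0.1375602438834277 [0.0829 0.2005]
finger 104 -88.56929442588414
```

View pics/w9.png

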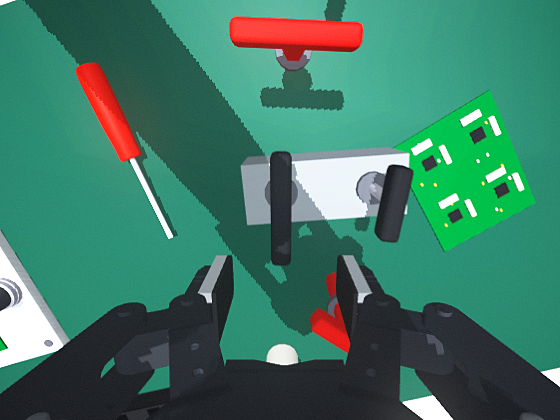

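The thick key is upright and fully down in its hole, with its handle at (281,208). The thin key at (393,203) hasn't moved and the gripper is clear, so I'm handing in.

Call:
{"op": "jog_arm", "data": {
  "steps": [
    {"delta_rot": [0, 0, 0], "linear": [0, 0, -0.02], "grip": 0.05},
    {"delta_rot": [0, 0, 0], "linear": [0, 0, 0], "grip": 0.05},
    {"delta_rot": [0, 0, 0], "linear": [0, 0, 0], "grip": 0.05},
    {"delta_rot": [0, 0, 0], "linear": [0, 0, 0], "grip": 0.05}
  ]
}}

```text
t: 26.3
tool_pos: [0.4945, 0.2605, 0.2351]
tool_rot: [-0.411, -3.112, 0.002]
contact_force: [0.3, 0.6, -0.5]
opening: 0.0498
grip_force: 0.0
```

```bash
python3 -c "
from station import ctrl
print(ctrl.finish_job())"
```

```text
the job is handed in; nothing more can be done
None
```

The job is handed in at about 26 s, though no verdict was returned: the thick key went fully home, turned the screw about 75° clockwise to its felt stop (about 0.2 N m), and now stands upright and fully down in its own hole, released; the thin key is unmoved.

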